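# Close up the hydraulic valve bank and lock it

## Task

One section of the hydraulic valve bank has been left standing skewed on the fixture bed with a gap to the two clamped sections. Bring it squarely up to its neighbour so that the mating faces meet flush with no gap and its ends are in line with the row, sitting flat on the bed, and only then turn the captive lock collar by its bar until its arm has swung in behind the section and the pointer stands at the locked mark. Leave the bearing ring, oil bottle and wrench where they are.

Things in the scene. Friction and masses are not known exactly. Their poses are not given: they have to be found in the camera images.
- fixture: Steel assembly fixture, fixed. Origin on the bench, z up; +y points along the row towards the clamped sections. Bed plate 12 mm thick, x -195 to 85, y -132 to 157 mm. On it two clamped valve sections shaped like the loose one and a grey end plate 82 mm high. The row's exposed mating face is y = 30 mm, x -60 to 60, z 12 to 62 mm. The collar's vertical axis is at x -125, y -26 mm.
- section: Loose aluminium valve section, 0.5 to 0.9 kg, on the bed. Origin centre of underside, z up. Body 120 (x) x 44 (y) x 50 mm high; end caps 28 mm across stick out 10 mm more at both x ends; on top a centred boss 56 (x) x 34 (y) x 32 mm high, to grip from above across x. Its +y face is the mating face. Home: origin at x 0, y 8, z 12 mm of the fixture, axes parallel.
- section_face (a point): Centre of the loose section's mating face (section frame x 0, y 22, z 25 mm).
- section_boss (a point): Centre of the boss on the loose section (section frame z 66 mm).
- stack_face (a point): Centre of the exposed mating face of the clamped row (fixture frame x 0, y 30, z 37 mm); section_face coincides with it when the section is home.
- collar (a joint): Angle of the lock collar, rad, about a vertical hinge, growing counter-clockwise from above. 0: arm points to the fixture's -y (open). 1.571: arm points to its +x, 3 mm behind a section that is home, and the pointer nib on the collar's other side stands at the locked mark. Hard stop at 1.60. It stays where left; 0.12 N m turns it.
- collar_bar (a point): Centre of the black grip bar on top of the steel collar, on its axis, 65 mm above the bench; its own y axis runs along the bar. Bar 80 mm long, 14 mm thick, 52 to 78 mm above the bench. The collar below is 52 mm across, its top 46 mm above the bench.
- lock_tip (a point): Tip of the collar's lock arm, 100 mm from the collar's axis; the arm is 18 mm wide and 20 to 44 mm above the bench.
- locked_mark (a point): The white locked mark on the bed plate, a line 22 mm long on the robot's side of the collar.
- bearing: Bystander: steel bearing ring, 76 mm in diameter, 44 mm bore, 22 mm high, lying on the bench to the right of the fixture. Origin centre of underside.
- oil: Bystander: black oil bottle with red cap, 64 mm in diameter, 170 mm high, to the left of the fixture. Origin centre of underside.
- wrench: Bystander: steel wrench 190 mm long, lying on the bench at the left of the fixture. Origin centre of underside, x along it.
Not all that is in view belongs to the job. Of the things that look like the section, the largest one is meant.

How it is judged:
On the way, in this order (a step that is already met when the one before it is completed fails the run):
1. the section stands flush against the clamped row, square and in line, while the collar is still open (under 0.6 rad) (y of section_face in the frame of stack_face between -0.002 and 0.002 m and x of section_face in the frame of stack_face between -0.005 and 0.005 m and z of section_face in the frame of stack_face between -0.003 and 0.003 m and angle between the y axis of section and the y axis of fixture, either way round below 0.03 rad and angle between section's own z axis and vertical below 0.03 rad and value of joint collar below 0.6 rad), for 0.2 s.
2. the collar is turned to its locked mark (over 1.47 rad) (value of joint collar above 1.47 rad), for 0.2 s.
At the end, for the whole second after the job is handed in: The section stands flat on the bed (within 3 mm of height, tilt under 0.03 rad) at rest, gap to the clamped row under 2 mm, square to it within 0.03 rad, ends in line within 5 mm; the collar is at its locked mark (1.47 rad or more); bearing, oil bottle and wrench are within 30 mm of where they were (y of section_face in the frame of stack_face between -0.002 and 0.002 m and x of section_face in the frame of stack_face between -0.005 and 0.005 m and z of section_face in the frame of stack_face between -0.003 and 0.003 m and angle between the y axis of section and the y axis of fixture, either way round below 0.03 rad and angle between section's own z axis and vertical below 0.03 rad and value of joint collar above 1.47 rad and linear speed of section below 0.01 m/s and distance of each of bearing, oil, wrench from where it was at the start of the episode below 0.03 m); the robot touches nothing.
It fails at once if a bystander (bearing ring, oil bottle or wrench) is moved by more than 30 mm or the bottle is tipped over (distance of any of bearing, oil, wrench from where it was at the start of the episode above 0.03 m or angle between oil's own z axis and vertical above 0.5 rad).
It also fails if it takes over 42 s, if anything falls off the work surface, if the arm or the gripper's body presses on something with over 40 N, if the wrist force passes 120 N, or if a joint passes its speed limit or range.

## Robot

A 7-joint arm with a two-finger parallel gripper is mounted at the origin on the work surface. World frame = base frame: x ahead of the robot, y to its left, z up, the work surface at z = 0. Lengths are in m, angles in rad, forces in N, time in s.
With the tool pointing down it reaches from about 0.4 to 0.85 m from the base axis. Payload 10.4 kg.
Tool frame: the origin (TCP) lies midway between the tips of the shut fingers; the grasp point (between the pads) lies 19 mm behind it (r.tcp_to_grasp is the z of the grasp point in the tool frame, in m); z points along the fingers, x is the direction in which the jaws open and shut, and the axes are right-handed (so a half turn about z gives the same grasp; the last joint's range is limited). The gripper opens to 87 mm and grips with 3 to 60 N. Pads are 19 mm wide; open, the fingers measure 117 mm over their backs; the gripper's body (75 mm by 190 mm) begins 51 mm behind the grasp point.
Start: joints at [-1.302, 0.332, -0.065, 1.46, 0.022, 1.35, -0.088], TCP at [0.18, 0.599, 0.223] pointing down, gripper open.
Joint ranges: [-2.6, 2.6], [-0.5, 2.12], [-1.47, 1.34], [0.16, 2.42], [-1.27, 4.41], [0.06, 2.06], [-2.6, 2.6]. Speed limits (rad/s): [2.22, 2.22, 2.79, 2.79, 3.14, 3.14, 3.14].

## Interface

Orientations are given as a unit quaternion [x, y, z, w].
In Python, from bench import r, camera, close_job gives the robot as it stands. The module is installed in compiled form; this text tells all that it offers.
- The arm moves only by the shell command python3 -m crank 'ROWS' [FORCE]. ROWS is JSON, a list of rows, each an object of numbers: "x", "y", "z": the shift along the tool's x, y, z scaled (see below); "ax", "ay", "az": the turn, a rotation vector about the tool's x, y, z scaled (see below); "claw": the closure, from -1 (fully open) to 1 (shut), so that 0 is half open. A call has exactly 5 rows; each row is the pose to reach, as a shift and turn from the pose commanded when the call began, along the tool's axes at that moment; what a row does not reach only later rows make up. The controller multiplies each number of a shift by 1 m and each number of a turn by 2 rad. A row lasts 1/12 s, in which the tool goes at most 41.7 mm and 7.16 degrees, less where a joint would pass 70% of its speed; a pose out of reach is approached as far as the arm can. A call with a number of a shift or a turn outside -1 to 1 is refused whole. A call with a gripper value outside its range is refused whole. The fingers move at their own pace and stop on an object; FORCE is the grip in N (left out, the last holds). Time passes only in rows, so rows that repeat a pose let the fingers close, or fill a call up. It gives the time, the measured TCP pose, the force and the opening at its end, in the units of the state.
- r.read_state(): the state, without advancing time (a new reading comes with each control period).
- camera(name): name is "scene" or "top" or "wrist"; returns a dict with "color" (400x640x3 uint8, blue, green, red), "fx", "fy", "cx", "cy" (pixels), "eye" and "orientation" of the camera in the world. Camera axes: x right, y down, z forward; pixel columns grow to the right and rows downward; lengths in m; the calibration is good to about 2 mm. The wrist camera is an equidistant fisheye: a pixel r from the principal point sees the ray r / f radians off the axis. A picture is of the moment at which its call begins. There is no depth.
- close_job(): hands the job in, once; it reports no verdict.
The state is a dict: "time": time; "joint_positions": joint angles; "joint_vel": joint speeds; "joint_torque": joint torques, N m; "ee_pos": TCP position; "eef_rot": TCP orientation; "ft_force": force on the tool from outside, world axes, zero at the start; "torque": the same for the moment, N m; "width": finger opening in m.
Only numpy, scipy, OpenCV 4.12 (cv2) and the standard library are available. Lean on these libraries where they do the work, as an engineer would, in place of code of your own. Each camera call takes 0.05 s, during which the arm holds its last target. There are 200 camera calls.

## Working session

There is one attempt and no reset: what is moved stays moved. The work goes in short steps, Python scripts to look and compute and a shell command to move; the robot and the scene stay as the last step left them, time stands still between calls to the robot, and variables do not carry over. Pictures are saved under pics/ and viewed, about 8 in all and at most 12, crops included, and the job is handed in when it is done.

```bash
mkdir -p pics; python3 - <<'E'
from bench import r,camera
import cv2,numpy as np,pickle
for n in("scene","top"):
    c=camera(n);cv2.imwrite(f"pics/{n}0.png",c["color"]);pickle.dump(c,open(f"{n}0.pkl","wb"))
    print(n,[c[k] for k in("fx","fy","cx","cy","eye","orientation")])
s=r.read_state();print(s["time"],s["ee_pos"],s["eef_rot"],s["width"],r.tcp_to_grasp)
E
```

```text
scene [402.87928056811376, 402.87928056811376, 315.82582938488656, 199.73776097760066, array([ 0.93066849, -0.42020125,  0.71417352]), array([ 0.88750659,  0.2760935 , -0.11398095, -0.3508743 ])]
top [491.551604383734, 491.551604383734, 324.6359237665671, 196.7172600541656, array([0.50580297, 0.0650868 , 1.14346899]), array([-0.70622553,  0.70690677, -0.03083225,  0.02403546])]
0.1 [0.17970245 0.59825018 0.22184789] [ 8.02388144e-01  5.96802209e-01 -4.78012470e-04  4.01945258e-04] 0.0868292389345104 -0.0187
```

View pics/top0.png

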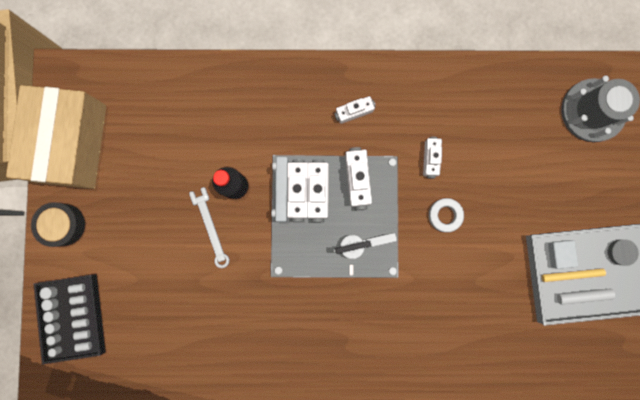

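View pics/scene0.png

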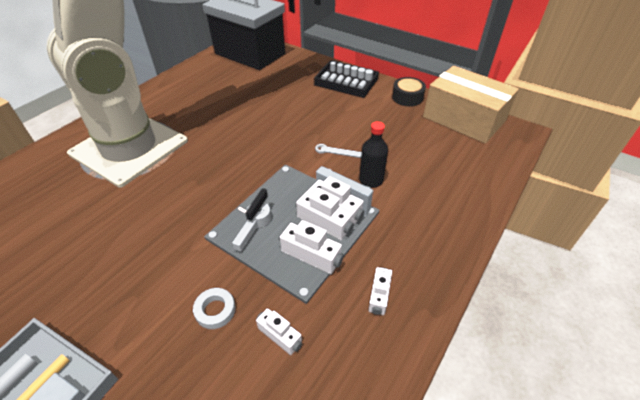

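Top view: the candidates that look like the section are the piece on the bed (358,178), a small one at (355,109) and a small one at (432,157). The one on the bed is clearly the largest and is skewed with a gap to the row at (308,190). I'll confirm that in an enlarged crop.

```bash
cat > h.py <<'E'
import numpy as np,cv2
from scipy.spatial.transform import Rotation as R
def pix(c,p):  # world->pixel (pinhole)
    q=R.from_quat(c["orientation"]).inv().apply(np.atleast_2d(p)-c["eye"])
    return np.c_[c["fx"]*q[:,0]/q[:,2]+c["cx"],c["fy"]*q[:,1]/q[:,2]+c["cy"]]
def at(c,uv,z): # pixel->world at height z
    uv=np.atleast_2d(np.array(uv,float))
    d=R.from_quat(c["orientation"]).apply(np.c_[(uv[:,0]-c["cx"])/c["fx"],(uv[:,1]-c["cy"])/c["fy"],np.ones(len(uv))])
    return c["eye"]+d*((z-c["eye"][2])/d[:,2])[:,None]
E
python3 - <<'E'
import pickle,cv2
c=pickle.load(open("top0.pkl","rb"))
im=c["color"][145:285,262:407]
cv2.imwrite("pics/crop1.png",cv2.resize(im,None,fx=4,fy=4,interpolation=cv2.INTER_CUBIC))
E
```

```text
(no output)
```

View pics/crop1.png

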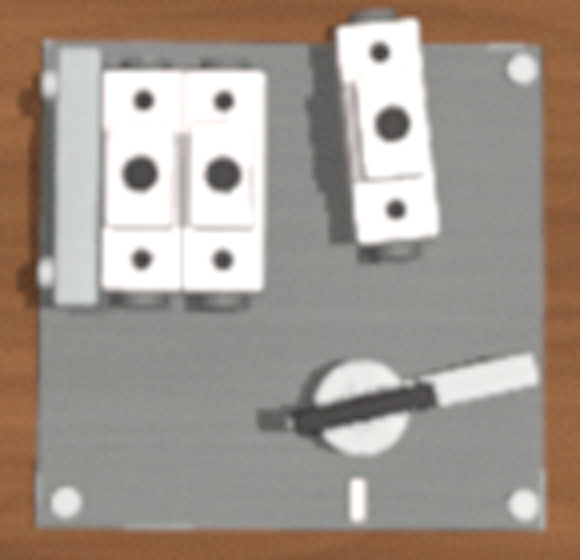

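```bash
cat > m.py <<'E'
from h import *
import pickle
c=pickle.load(open("top0.pkl","rb"))
A=lambda p,z:at(c,(np.atleast_2d(p)+.5)/4-.5+[262,145],z)[:,:2]
pl=A([(41,40),(543,43),(546,527),(37,527)],.012)
row=A([(265,70),(265,292),(104,70),(104,292)],.062)
rh=A([(223,100),(223,259)],.062)
P=np.vstack([pl,row,rh,A([(222,174)],.094),A([(361,408)],.046)])
F=np.array([(85,157),(85,-132),(-195,-132),(-195,157),(60,30),(-60,30),(60,118),(-60,118),(43,52),(-43,52),(0,52),(-125,-26)])/1e3
def fit(F,P):
    f=F-F.mean(0);p=P-P.mean(0);th=np.arctan2((f[:,0]*p[:,1]-f[:,1]*p[:,0]).sum(),(f*p).sum())
    M=R.from_euler('z',th).as_matrix()[:2,:2];t=P.mean(0)-M@F.mean(0);return th,M,t
th,M,t=fit(F,P);print("fix",th,t);print("res mm",np.round(1e3*(F@M.T+t-P),1).tolist())
S=np.vstack([A([(335,27),(418,18),(440,235),(356,245)],.062),A([(380,51),(396,209)],.062),A([(392,124)],.094)])
G=np.array([(60,22),(60,-22),(-60,-22),(-60,22),(43,0),(-43,0),(0,0)])/1e3
a,N,s=fit(G,S);print("sec",a,s,"in fix mm/rad",1e3*M.T@(s-t),a-th);print(np.round(1e3*(G@N.T+s-S),1).tolist())
print("home",M@[0,.008]+t)
ax=M@[-.125,-.026]+t;tip=A([(536,367)],.044)[0];print("axis",ax,"tip dist",np.linalg.norm(tip-ax))
v=M.T@(tip-ax);print("arm ang",np.arctan2(v[0],-v[1]))
b=A([(297,424),(436,394)],.078);v=M.T@(b[1]-b[0]);print("bar mid",b.mean(0),"len",np.linalg.norm(v),np.arctan2(v[0],-v[1]))
E
python3 m.py
```

```text
fix -0.003631862170675587 [0.6056471  0.01844364]
res mm [[-0.7, -1.4], [-0.0, 1.4], [-1.1, 0.6], [-0.7, -0.7], [-1.1, 0.9], [2.0, 1.1], [-0.8, -0.4], [2.2, 0.6], [-1.3, -0.4], [0.9, -0.1], [-0.1, -0.6], [0.7, -1.2]]
sec 0.09405354111564895 [ 0.63310776 -0.0204225 ] in fix mm/rad [ 27.60164061 -38.76615105] 0.09768540328632454
[[-0.2, -1.3], [-1.2, 1.2], [0.3, 1.1], [1.7, -1.5], [-1.6, 0.2], [0.8, 0.4], [0.2, -0.1]]
home [0.60567615 0.02644358]
axis [ 0.48055349 -0.00710221] tip dist 0.09926341619488396
arm ang 0.22556600116558242
bar mid [ 0.4800521  -0.00686803] len 0.07682232880402858 0.21331481812627973
```

The crop confirms that the loose section is the large piece at crop (390,130), skewed about 5.6° with a gap to the row. The bar centre is at (362,408) and the arm points to the right, so the collar is open. The measurements fit the known sizes to about 2 mm. Next I'll write a helper that converts targets to tool-frame moves.

```bash
cat > go.py <<'E'
import sys
from h import *
from bench import r
def want(x,y,z,yaw):
    s=r.read_state();q=R.from_quat(s["eef_rot"]);p=np.array(s["ee_pos"])
    T=R.from_euler('z',yaw)*R.from_euler('x',np.pi)
    d=q.inv().apply(np.array([x,y,z])-p);w=(q.inv()*T).as_rotvec()
    X=q.as_matrix()[:,0]
    print("t",round(s["time"],2),"pos",p.round(4),"yaw",round(float(np.arctan2(X[1],X[0])),4),"w",round(s["width"],4),"F",np.round(s["ft_force"],1),"M",np.round(s["torque"],2),"j",np.round(s["joint_positions"],2))
    print("shift",d.round(4),"turn/2",(w/2).round(4))
if __name__=="__main__": want(*map(float,sys.argv[1:5]))
E
python3 go.py .633 -.0204 .17 .094
```

```text
t 0.1 pos [0.1797 0.5983 0.2218] yaw 1.279 w 0.0868 F [-0. -0.  0.] M [ 0.03 -0.01  0.04] j [-1.3   0.33 -0.06  1.46  0.02  1.35 -0.09]
shift [-0.462   0.6121  0.0525] turn/2 [4.000e-04 5.000e-04 5.925e-01]
```

Keep the height until past the bottle.

```bash
python3 -m crank '[{"x":-0.46,"y":0.61,"z":0,"az":0.59,"claw":-1},{"x":-0.46,"y":0.61,"z":0,"az":0.59,"claw":-1},{"x":-0.46,"y":0.61,"z":0,"az":0.59,"claw":-1},{"x":-0.46,"y":0.61,"z":0,"az":0.59,"claw":-1},{"x":-0.46,"y":0.61,"z":0,"az":0.59,"claw":-1}]'; python3 go.py .633 -.0204 .17 .094
```

```text
t 0.1 pos [0.1797 0.5983 0.2218] yaw 1.279 w 0.0868 F [-0. -0.  0.] M [ 0.03 -0.01  0.04] j [-1.3   0.33 -0.06  1.46  0.02  1.35 -0.09]
shift [-0.462   0.6121  0.0525] turn/2 [4.000e-04 5.000e-04 5.925e-01]schema error: expected keys x, y, z, ax, ay, az, claw
```

All keys are needed.

```bash
python3 -m crank '[{"x":-0.46,"y":0.61,"z":0,"ax":0,"ay":0,"az":0.59,"claw":-1},{"x":-0.46,"y":0.61,"z":0,"ax":0,"ay":0,"az":0.59,"claw":-1},{"x":-0.46,"y":0.61,"z":0,"ax":0,"ay":0,"az":0.59,"claw":-1},{"x":-0.46,"y":0.61,"z":0,"ax":0,"ay":0,"az":0.59,"claw":-1},{"x":-0.46,"y":0.61,"z":0,"ax":0,"ay":0,"az":0.59,"claw":-1}]'; python3 go.py .633 -.0204 .17 .094
```

```text
time: 0.52
ee_pos: [0.3037, 0.4286, 0.2223]
eef_rot: [0.948, 0.318, -0.0, 0.0]
ft_force: [0.6, 0.1, 0.8]
width: 0.0868
t 0.52 pos [0.3037 0.4286 0.2223] yaw 0.6479 w 0.0868 F [0.6 0.1 0.8] M [-0.02 -0.06 -0.03] j [-1.13  0.11  0.1   1.73 -0.01  1.3  -0.38]
shift [-0.0084  0.5568  0.0522] turn/2 [0.000e+00 2.000e-04 2.769e-01]
```

```bash
python3 -m crank '[{"x":-0.01,"y":0.555,"z":0,"ax":0,"ay":0,"az":0.277,"claw":-1},{"x":-0.01,"y":0.555,"z":0,"ax":0,"ay":0,"az":0.277,"claw":-1},{"x":-0.01,"y":0.555,"z":0,"ax":0,"ay":0,"az":0.277,"claw":-1},{"x":-0.01,"y":0.555,"z":0,"ax":0,"ay":0,"az":0.277,"claw":-1},{"x":-0.01,"y":0.555,"z":0,"ax":0,"ay":0,"az":0.277,"claw":-1}]'; python3 go.py .633 -.0204 .17 .094
```

```text
time: 0.93
ee_pos: [0.4274, 0.261, 0.2225]
eef_rot: [0.999, 0.046, -0.0, -0.0]
ft_force: [0.5, 1.3, 0.8]
width: 0.0872
t 0.93 pos [0.4274 0.261  0.2225] yaw 0.0927 w 0.0872 F [0.5 1.3 0.8] M [-0.05 -0.07  0.02] j [-0.93  0.05  0.3   1.8  -0.02  1.3  -0.53]
shift [0.1786 0.2993 0.0524] turn/2 [-0.0001  0.0001 -0.0006]
```

```bash
python3 -m crank '[{"x":0.178,"y":0.299,"z":0,"ax":0,"ay":0,"az":0,"claw":-1},{"x":0.178,"y":0.299,"z":0,"ax":0,"ay":0,"az":0,"claw":-1},{"x":0.178,"y":0.299,"z":0,"ax":0,"ay":0,"az":0,"claw":-1},{"x":0.178,"y":0.299,"z":0.05,"ax":0,"ay":0,"az":0,"claw":-1},{"x":0.178,"y":0.299,"z":0.05,"ax":0,"ay":0,"az":0,"claw":-1}]'; python3 go.py .633 -.0204 .15 .094
```

```text
time: 1.35
ee_pos: [0.5505, 0.0954, 0.2044]
eef_rot: [0.999, 0.05, 0.001, -0.0]
ft_force: [0.9, 1.1, 0.9]
width: 0.087
t 1.35 pos [0.5505 0.0954 0.2044] yaw 0.1002 w 0.087 F [0.9 1.1 0.9] M [-0.08  0.04 -0.01] j [-0.68  0.2   0.49  1.69 -0.1   1.27 -0.07]
shift [0.0704 0.1234 0.0545] turn/2 [-0.0002 -0.0006  0.0031]
```

```bash
python3 -m crank '[{"x":0.044,"y":0.124,"z":0.04,"ax":0,"ay":0,"az":0,"claw":-1},{"x":0.044,"y":0.124,"z":0.04,"ax":0,"ay":0,"az":0,"claw":-1},{"x":0.044,"y":0.124,"z":0.04,"ax":0,"ay":0,"az":0,"claw":-1},{"x":0.044,"y":0.124,"z":0.04,"ax":0,"ay":0,"az":0,"claw":-1},{"x":0.044,"y":0.124,"z":0.04,"ax":0,"ay":0,"az":0,"claw":-1}]'; python3 go.py .633 -.0204 .066 .094; python3 - <<'E'
from bench import camera
import cv2,pickle
c=camera("wrist");pickle.dump(c,open("w1.pkl","wb"));cv2.imwrite("pics/w1.png",c["color"])
E
```

```text
time: 1.77
ee_pos: [0.6054, -0.0268, 0.1626]
eef_rot: [0.999, 0.047, -0.001, 0.001]
ft_force: [0.2, -0.6, 0.6]
width: 0.0866
t 1.77 pos [ 0.6054 -0.0268  0.1626] yaw 0.0938 w 0.0866 F [ 0.2 -0.6  0.6] M [-0.08  0.06 -0.01] j [-0.47  0.36  0.55  1.62 -0.19  1.22  0.21]
shift [ 0.0284 -0.004   0.0965] turn/2 [ 0.0012  0.0013 -0.0001]
```

```bash
python3 -m crank '[{"x":0.028,"y":-0.003,"z":0.0,"ax":0.001,"ay":0.001,"az":0,"claw":-1},{"x":0.028,"y":-0.003,"z":0.045,"ax":0.001,"ay":0.001,"az":0,"claw":-1},{"x":0.028,"y":-0.003,"z":0.045,"ax":0.001,"ay":0.001,"az":0,"claw":-1},{"x":0.028,"y":-0.003,"z":0.045,"ax":0.001,"ay":0.001,"az":0,"claw":-1},{"x":0.028,"y":-0.003,"z":0.045,"ax":0.001,"ay":0.001,"az":0,"claw":-1}]'; python3 go.py .633 -.0204 .066 .094; python3 - <<'E'
from bench import camera
import cv2,pickle
c=camera("wrist");pickle.dump(c,open("w1.pkl","wb"));cv2.imwrite("pics/w1.png",c["color"])
print({k:c[k] for k in c if k!="color"})
E
```

```text
time: 2.23
ee_pos: [0.633, -0.0151, 0.1204]
eef_rot: [0.999, 0.051, 0.001, -0.001]
ft_force: [-0.2, 0.2, 0.1]
width: 0.0872
t 2.23 pos [ 0.633  -0.0151  0.1204] yaw 0.1011 w 0.0872 F [-0.2  0.2  0.1] M [-0.08  0.02 -0.01] j [-0.45  0.46  0.53  1.59 -0.25  1.16  0.23]
shift [-0.0007  0.0055  0.0544] turn/2 [-0.0012 -0.0011  0.0036]
{'fx': 309.70691628693146, 'fy': 309.70691628693146, 'cx': 320.6545140634749, 'cy': 202.74812072501592, 'eye': array([0.62432099, 0.06292433, 0.28327864]), 'orientation': array([0.98844894, 0.0499611 , 0.00844111, 0.14283325])}
```

View pics/w1.png

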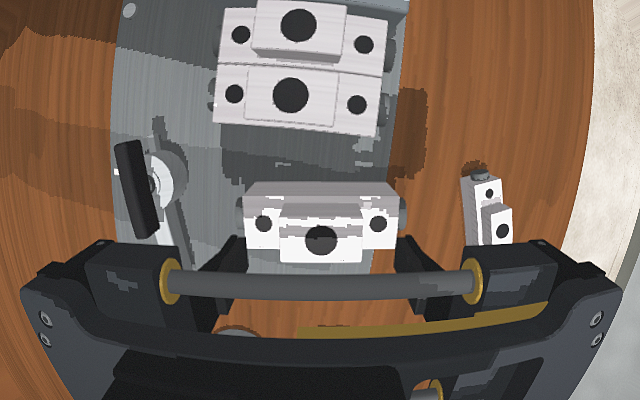

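The wrist view shows the section's boss hole at (321,240), centred between the fingertips, with the section holes at (264,223) and (378,223). I'll back-project these, plus the row's holes, for a refined estimate.

```bash
cat >> h.py <<'E'
def fish(c,uv,z):
    uv=np.atleast_2d(np.array(uv,float))-[c["cx"],c["cy"]];rr=np.linalg.norm(uv,axis=1);a=rr/c["fx"]
    d=R.from_quat(c["orientation"]).apply(np.c_[uv*(np.sin(a)/rr)[:,None],np.cos(a)])
    return (c["eye"]+d*((z-c["eye"][2])/d[:,2])[:,None])[:,:2]
E
python3 - <<'E'
from h import *
import pickle
c=pickle.load(open("w1.pkl","rb"))
b=fish(c,[(321,240)],.094);h=fish(c,[(264,223.5),(378,223.5)],.062)
print("boss",b,"holes",h,"mid",h.mean(0),"len",np.linalg.norm(h[1]-h[0]),"yaw",np.arctan2(*(h[1]-h[0])[::-1]))
h=fish(c,[(234,93.5),(357,105)],.062);b=fish(c,[(290.5,95.5)],.094)
print("row boss",b,"holes",h,h.mean(0),"yaw",np.arctan2(*(h[1]-h[0])[::-1]))
f=fish(c,[(214,124),(377,137)],.062);print("row face edge",f,"yaw",np.arctan2(*(f[1]-f[0])[::-1]))
E
python3 go.py .633 -.0204 .066 .094
```

```text
boss [[ 0.63326909 -0.01827432]] holes [[ 0.58976734 -0.02297839]
 [ 0.67711655 -0.01417858]] mid [ 0.63344194 -0.01857849] len 0.08779134735020495 yaw 0.10040406071596372
row boss [[0.60556905 0.07248576]] holes [[0.56120353 0.07317534]
 [0.64972055 0.07216221]] [0.60546204 0.07266877] yaw -0.011445000395364413
row face edge [[0.54740734 0.05010736]
 [0.66678768 0.05108288]] yaw 0.008171349159231154
t 2.28 pos [ 0.6336 -0.0154  0.1212] yaw 0.1006 w 0.0872 F [ 0.4 -0.3  0.1] M [-0.09  0.04  0.02] j [-0.45  0.45  0.53  1.59 -0.25  1.16  0.23]
shift [-0.0013  0.005   0.0552] turn/2 [-0.0012 -0.0019  0.0033]
```

```bash
python3 -m crank '[{"x":0,"y":0.0035,"z":0.02,"ax":-0.001,"ay":-0.001,"az":0.001,"claw":-1},{"x":0,"y":0.0035,"z":0.04,"ax":-0.001,"ay":-0.001,"az":0.001,"claw":-1},{"x":0,"y":0.0035,"z":0.054,"ax":-0.001,"ay":-0.001,"az":0.001,"claw":-1},{"x":0,"y":0.0035,"z":0.054,"ax":-0.001,"ay":-0.001,"az":0.001,"claw":-1},{"x":0,"y":0.0035,"z":0.054,"ax":-0.001,"ay":-0.001,"az":0.001,"claw":-1}]'; python3 go.py .6334 -.0186 .066 .099
```

```text
time: 2.7
ee_pos: [0.6337, -0.0192, 0.066]
eef_rot: [0.999, 0.049, 0.0, -0.0]
ft_force: [1.0, -0.3, 1.0]
width: 0.0869
t 2.7 pos [ 0.6337 -0.0192  0.066 ] yaw 0.0982 w 0.0869 F [ 1.  -0.3  1. ] M [-0.12 -0.01 -0.04] j [-0.43  0.52  0.51  1.63 -0.28  1.07  0.26]
shift [-0.0002 -0.0006  0.    ] turn/2 [-0.0001 -0.0001 -0.0004]
```

Close on the boss.

```bash
python3 -m crank '[{"x":0,"y":0,"z":0,"ax":0,"ay":0,"az":0,"claw":1},{"x":0,"y":0,"z":0,"ax":0,"ay":0,"az":0,"claw":1},{"x":0,"y":0,"z":0,"ax":0,"ay":0,"az":0,"claw":1},{"x":0,"y":0,"z":0,"ax":0,"ay":0,"az":0,"claw":1},{"x":0,"y":0,"z":0,"ax":0,"ay":0,"az":0,"claw":1}]' 25; python3 go.py .6055 .024 .066 -.003
```

```text
time: 3.12
ee_pos: [0.6339, -0.0194, 0.0657]
eef_rot: [0.999, 0.049, 0.0, -0.0]
ft_force: [0.4, 0.2, -0.2]
width: 0.0613
t 3.12 pos [ 0.6339 -0.0194  0.0657] yaw 0.098 w 0.0613 F [ 0.4  0.2 -0.2] M [-0.09  0.05  0.03] j [-0.43  0.52  0.51  1.63 -0.28  1.07  0.26]
shift [-0.024  -0.046  -0.0003] turn/2 [-0.0001 -0.0003  0.0505]
```

```bash
python3 -m crank '[{"x":0,"y":0,"z":0,"ax":0,"ay":0,"az":0,"claw":1},{"x":0,"y":0,"z":0,"ax":0,"ay":0,"az":0,"claw":1},{"x":0,"y":0,"z":0,"ax":0,"ay":0,"az":0,"claw":1},{"x":0,"y":0,"z":0,"ax":0,"ay":0,"az":0,"claw":1},{"x":0,"y":0,"z":0,"ax":0,"ay":0,"az":0,"claw":1}]' 25; python3 go.py .6058 .0225 .066 -.003
```

```text
time: 3.53
ee_pos: [0.6337, -0.0194, 0.0655]
eef_rot: [0.999, 0.049, 0.0, -0.0]
ft_force: [-1.4, 1.2, 3.9]
width: 0.0558
t 3.53 pos [ 0.6337 -0.0194  0.0655] yaw 0.0979 w 0.0558 F [-1.4  1.2  3.9] M [-0.01  0.46 -0.04] j [-0.43  0.52  0.51  1.63 -0.28  1.07  0.26]
shift [-0.0236 -0.0444 -0.0005] turn/2 [-0.0001 -0.0001  0.0505]
```

Gripped at 55.8 mm, against 56 mm for the boss. Now slide it in, stopping about 5 mm short of the face.

```bash
python3 -m crank '[{"x":-0.005,"y":-0.009,"z":0,"ax":0,"ay":0,"az":0.01,"claw":1},{"x":-0.01,"y":-0.018,"z":0,"ax":0,"ay":0,"az":0.02,"claw":1},{"x":-0.015,"y":-0.028,"z":0,"ax":0,"ay":0,"az":0.03,"claw":1},{"x":-0.02,"y":-0.037,"z":0,"ax":0,"ay":0,"az":0.042,"claw":1},{"x":-0.0235,"y":-0.044,"z":0,"ax":0,"ay":0,"az":0.05,"claw":1}]' 25; python3 -m crank '[{"x":0,"y":0,"z":0,"ax":0,"ay":0,"az":0,"claw":1},{"x":0,"y":0,"z":0,"ax":0,"ay":0,"az":0,"claw":1},{"x":0,"y":0,"z":0,"ax":0,"ay":0,"az":0,"claw":1},{"x":0,"y":0,"z":0,"ax":0,"ay":0,"az":0,"claw":1},{"x":0,"y":0,"z":0,"ax":0,"ay":0,"az":0,"claw":1}]' 25;python3 go.py .6058 .0225 .066 -.003;  python3 - <<'E'
from bench import camera
import cv2,pickle
c=camera("wrist");pickle.dump(c,open("w2.pkl","wb"));cv2.imwrite("pics/w2.png",c["color"])
E
```

```text
time: 3.95
ee_pos: [0.6067, 0.0216, 0.0657]
eef_rot: [1.0, -0.002, 0.001, 0.001]
ft_force: [3.1, -0.9, -1.5]
width: 0.0562
time: 4.37
ee_pos: [0.6061, 0.022, 0.0653]
eef_rot: [1.0, -0.001, 0.0, -0.0]
ft_force: [-0.2, 1.7, 3.2]
width: 0.0559
t 4.37 pos [0.6061 0.022  0.0653] yaw -0.0018 w 0.0559 F [-0.2  1.7  3.2] M [ 0.54 -0.18  0.15] j [-0.53  0.46  0.53  1.71 -0.26  1.04  0.09]
shift [-0.0003 -0.0005 -0.0007] turn/2 [-0.0002 -0.      0.0006]
```

View pics/w2.png

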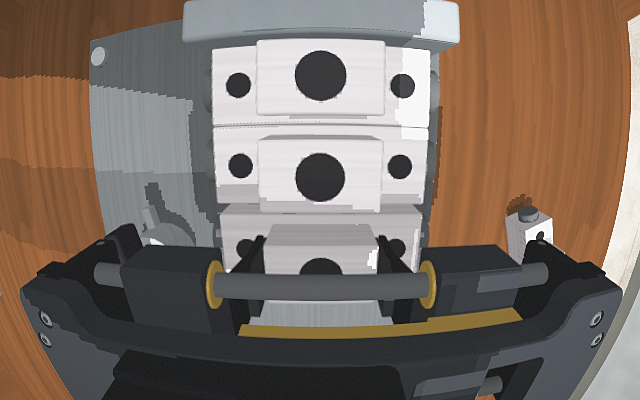

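The section is nearly up to the row. Row holes are at (240,166) and (400,166), loose-section holes at (246,247) and (398,247). I'll push in +y until it makes contact.

```bash
python3 - <<'E'
from h import *
import pickle
c=pickle.load(open("w2.pkl","rb"))
for n,uv in (("loose",[(246,247.5),(398,247.5)]),("row",[(240,166),(400,166.5)]),("row far",[(238,85.5),(402.5,85.5)])):
    h=fish(c,uv,.062);print(n,h.mean(0),"yaw",np.arctan2(*(h[1]-h[0])[::-1]))
E
python3 -m crank '[{"x":0,"y":-0.001,"z":0,"ax":0,"ay":0,"az":0,"claw":1},{"x":0,"y":-0.002,"z":0,"ax":0,"ay":0,"az":0,"claw":1},{"x":0,"y":-0.003,"z":0,"ax":0,"ay":0,"az":0,"claw":1},{"x":0,"y":-0.004,"z":0,"ax":0,"ay":0,"az":0,"claw":1},{"x":0,"y":-0.005,"z":0,"ax":0,"ay":0,"az":0,"claw":1}]' 25;python3 go.py .6055 .0265 .066 -.003
```

```text
loose [0.60656425 0.02333558] yaw -0.002182644103603196
row [0.60542356 0.07253589] yaw -0.004948168215852357
row far [0.60563591 0.11715958] yaw -0.0018370780607991127
time: 4.83
ee_pos: [0.6059, 0.0247, 0.0654]
eef_rot: [1.0, -0.002, -0.0, 0.001]
ft_force: [0.4, -4.5, 11.1]
width: 0.0553
t 4.83 pos [0.6059 0.0247 0.0654] yaw -0.004 w 0.0553 F [ 0.4 -4.5 11.1] M [-1.33 -0.54 -0.01] j [-0.54  0.46  0.53  1.71 -0.26  1.04  0.08]
shift [-0.0004 -0.0018 -0.0006] turn/2 [ 0.0012  0.     -0.0005]
```

```bash
python3 -m crank '[{"x":0,"y":-0.001,"z":0,"ax":0,"ay":0,"az":0,"claw":1},{"x":0,"y":-0.002,"z":0,"ax":0,"ay":0,"az":0,"claw":1},{"x":0,"y":-0.002,"z":0,"ax":0,"ay":0,"az":0,"claw":1},{"x":0,"y":-0.002,"z":0,"ax":0,"ay":0,"az":0,"claw":1},{"x":0,"y":-0.002,"z":0,"ax":0,"ay":0,"az":0,"claw":1}]' 25;python3 go.py .6055 .0265 .066 -.003
```

```text
time: 5.25
ee_pos: [0.6058, 0.0274, 0.0654]
eef_rot: [1.0, -0.002, -0.0, 0.001]
ft_force: [-1.1, -4.5, 6.6]
width: 0.056
t 5.25 pos [0.6058 0.0274 0.0654] yaw -0.0035 w 0.056 F [-1.1 -4.5  6.6] M [-1.32  0.37 -0.03] j [-0.54  0.46  0.53  1.71 -0.26  1.04  0.07]
shift [-0.0003  0.0009 -0.0006] turn/2 [ 0.0008  0.0001 -0.0002]
```

```bash
python3 -m crank '[{"x":0,"y":-0.001,"z":0,"ax":0,"ay":0,"az":0,"claw":1},{"x":0,"y":-0.002,"z":0,"ax":0,"ay":0,"az":0,"claw":1},{"x":0,"y":-0.002,"z":0,"ax":0,"ay":0,"az":0,"claw":1},{"x":0,"y":-0.002,"z":0,"ax":0,"ay":0,"az":0,"claw":1},{"x":0,"y":-0.002,"z":0,"ax":0,"ay":0,"az":0,"claw":1}]' 25;python3 go.py .6055 .0265 .066 -.003
```

```text
time: 5.67
ee_pos: [0.6058, 0.0283, 0.0655]
eef_rot: [1.0, -0.002, -0.0, 0.001]
ft_force: [-2.1, -7.5, 6.2]
width: 0.0559
t 5.67 pos [0.6058 0.0283 0.0655] yaw -0.0045 w 0.0559 F [-2.1 -7.5  6.2] M [-1.94  0.35 -0.17] j [-0.54  0.46  0.53  1.71 -0.26  1.04  0.07]
shift [-0.0003  0.0018 -0.0005] turn/2 [ 0.0013  0.0002 -0.0007]
```

```bash
python3 -m crank '[{"x":0,"y":-0.002,"z":0,"ax":0,"ay":0,"az":0,"claw":1},{"x":0,"y":-0.003,"z":0,"ax":0,"ay":0,"az":0,"claw":1},{"x":0,"y":-0.003,"z":0,"ax":0,"ay":0,"az":0,"claw":1},{"x":0,"y":-0.003,"z":0,"ax":0,"ay":0,"az":0,"claw":1},{"x":0,"y":-0.003,"z":0,"ax":0,"ay":0,"az":0,"claw":1}]' 25;python3 go.py .6055 .0265 .066 -.003; python3 - <<'E'
from bench import camera
import cv2,pickle
c=camera("wrist");pickle.dump(c,open("w3.pkl","wb"))
cv2.imwrite("pics/w3.png",cv2.resize(c["color"][120:310,190:450],None,fx=3,fy=3,interpolation=cv2.INTER_CUBIC))
E
```

```text
time: 6.08
ee_pos: [0.6057, 0.0284, 0.0655]
eef_rot: [1.0, -0.003, -0.0, 0.003]
ft_force: [-2.5, -15.3, 7.9]
width: 0.0557
t 6.08 pos [0.6057 0.0284 0.0655] yaw -0.0069 w 0.0557 F [ -2.5 -15.3   7.9] M [-3.44  0.38 -0.22] j [-0.54  0.46  0.53  1.71 -0.26  1.04  0.06]
shift [-0.0002  0.0019 -0.0005] turn/2 [ 0.0027  0.0002 -0.002 ]
```

View pics/w3.png

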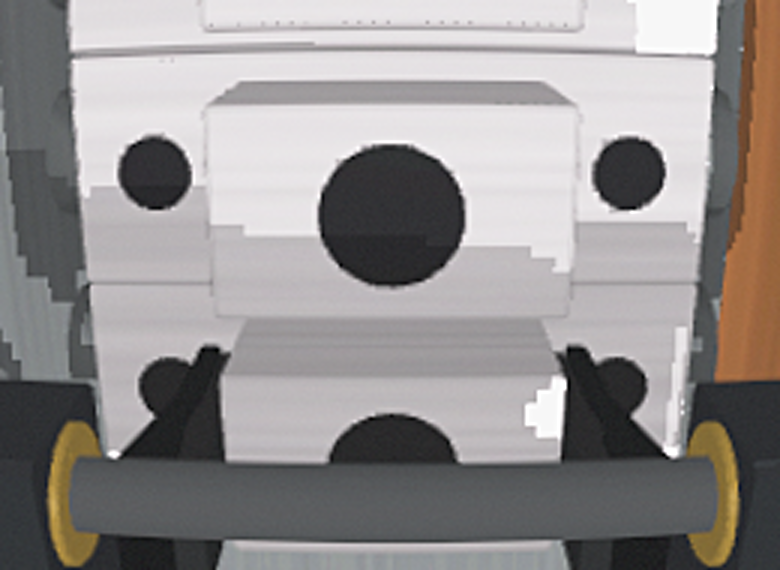

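The mating line is closed and even across crop y≈283. The loose body edges line up with the row, and contact force is 15 N. I'll ease the push and release.

```bash
python3 -m crank '[{"x":0,"y":0.002,"z":0,"ax":0,"ay":0,"az":0,"claw":1},{"x":0,"y":0.004,"z":0,"ax":0,"ay":0,"az":0,"claw":1},{"x":0,"y":0.004,"z":0,"ax":0,"ay":0,"az":0,"claw":1},{"x":0,"y":0.004,"z":0,"ax":0,"ay":0,"az":0,"claw":-1},{"x":0,"y":0.004,"z":0,"ax":0,"ay":0,"az":0,"claw":-1}]' 25;python3 -m crank '[{"x":0,"y":0,"z":0,"ax":0,"ay":0,"az":0,"claw":-1},{"x":0,"y":0,"z":0,"ax":0,"ay":0,"az":0,"claw":-1},{"x":0,"y":0,"z":0,"ax":0,"ay":0,"az":0,"claw":-1},{"x":0,"y":0,"z":0,"ax":0,"ay":0,"az":0,"claw":-1},{"x":0,"y":0,"z":0,"ax":0,"ay":0,"az":0,"claw":-1}]';python3 go.py .4803 -.007 .16 .21
```

```text
time: 6.55
ee_pos: [0.6055, 0.0305, 0.0648]
eef_rot: [1.0, -0.001, -0.0, -0.0]
ft_force: [-0.1, 0.0, 0.0]
width: 0.0631
time: 6.97
ee_pos: [0.6059, 0.0302, 0.0652]
eef_rot: [1.0, -0.001, -0.0, -0.0]
ft_force: [-0.3, 0.7, 1.0]
width: 0.0863
t 6.97 pos [0.6059 0.0302 0.0652] yaw -0.0018 w 0.0863 F [-0.3  0.7  1. ] M [-0.07  0.01  0.02] j [-0.54  0.46  0.53  1.71 -0.26  1.04  0.07]
shift [-0.1255  0.0375 -0.0948] turn/2 [-1.000e-04  1.000e-04 -1.059e-01]
```

```bash
python3 -m crank '[{"x":0,"y":0,"z":-0.03,"ax":0,"ay":0,"az":0,"claw":-1},{"x":0,"y":0,"z":-0.06,"ax":0,"ay":0,"az":0,"claw":-1},{"x":0,"y":0.01,"z":-0.095,"ax":0,"ay":0,"az":0,"claw":-1},{"x":-0.04,"y":0.02,"z":-0.1,"ax":0,"ay":0,"az":-0.05,"claw":-1},{"x":-0.08,"y":0.035,"z":-0.1,"ax":0,"ay":0,"az":-0.105,"claw":-1}]';python3 -m crank '[{"x":-0.02,"y":0.02,"z":0,"ax":0,"ay":0,"az":0,"claw":-1},{"x":-0.02,"y":0.02,"z":0,"ax":0,"ay":0,"az":0,"claw":-1},{"x":-0.02,"y":0.02,"z":0,"ax":0,"ay":0,"az":0,"claw":-1},{"x":-0.02,"y":0.02,"z":0,"ax":0,"ay":0,"az":0,"claw":-1},{"x":-0.02,"y":0.02,"z":0,"ax":0,"ay":0,"az":0,"claw":-1}]';python3 go.py .4803 -.007 .16 .21;python3 - <<'E'
from bench import camera
import cv2,pickle
c=camera("wrist");pickle.dump(c,open("w4.pkl","wb"));cv2.imwrite("pics/w4.png",c["color"])
E
```

```text
time: 7.38
ee_pos: [0.5286, -0.0042, 0.1677]
eef_rot: [0.994, 0.106, 0.003, 0.0]
ft_force: [-0.2, -1.1, -0.6]
width: 0.0867
time: 7.8
ee_pos: [0.512, -0.0273, 0.1653]
eef_rot: [0.995, 0.104, 0.0, 0.0]
ft_force: [-0.3, -0.0, 0.9]
width: 0.0871
t 7.8 pos [ 0.512  -0.0273  0.1653] yaw 0.209 w 0.0871 F [-0.3 -0.   0.9] M [-0.06  0.04  0.02] j [-0.56  0.13  0.57  1.86 -0.07  1.18  0.24]
shift [-0.0268 -0.0264  0.0053] turn/2 [ 0.     -0.0001 -0.0005]
```

View pics/w4.png

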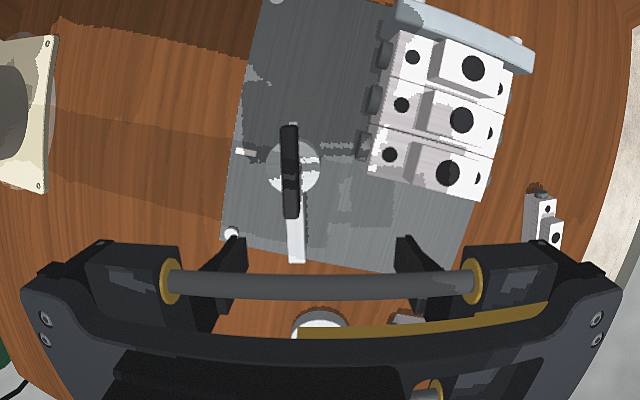

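The section is still flush with the row after release. The bar's top ends are at (291,124) and (291,217). I'll refine its centre and angle.

```bash
python3 - <<'E'
from h import *
import pickle
c=pickle.load(open("w4.pkl","rb"))
b=fish(c,[(289.5,125),(291,216)],.078);d=b[1]-b[0];print(b.mean(0),np.linalg.norm(d),"perp yaw",np.arctan2(d[1],d[0])+np.pi/2)
print("collar c",fish(c,[(293,166)],.046)," tip",fish(c,[(297,262)],.044))
E
python3 -m crank '[{"x":-0.027,"y":-0.026,"z":0,"ax":0,"ay":0,"az":0,"claw":0},{"x":-0.027,"y":-0.026,"z":0,"ax":0,"ay":0,"az":0,"claw":0},{"x":-0.027,"y":-0.026,"z":0,"ax":0,"ay":0,"az":0,"claw":0},{"x":-0.027,"y":-0.026,"z":0.03,"ax":0,"ay":0,"az":0,"claw":0},{"x":-0.027,"y":-0.026,"z":0.06,"ax":0,"ay":0,"az":0,"claw":0}]'
python3 -m crank '[{"x":0,"y":0,"z":0,"ax":0,"ay":0,"az":0,"claw":0},{"x":0,"y":0,"z":0,"ax":0,"ay":0,"az":0,"claw":0},{"x":0,"y":0,"z":0,"ax":0,"ay":0,"az":0,"claw":0},{"x":0,"y":0,"z":0,"ax":0,"ay":0,"az":0,"claw":0},{"x":0,"y":0,"z":0,"ax":0,"ay":0,"az":0,"claw":0}]'
python3 go.py .4803 -.007 .053 .215
```

```text
[ 0.48060226 -0.00221583] 0.07687497091857834 perp yaw 0.20385317131580827
collar c [[ 0.48040061 -0.00298337]]  tip [[ 0.50227043 -0.10026391]]
time: 8.27
ee_pos: [0.482, -0.0079, 0.106]
eef_rot: [0.995, 0.104, 0.002, -0.0]
ft_force: [-0.2, -0.1, -1.2]
width: 0.0614
time: 8.68
ee_pos: [0.4807, -0.0081, 0.1067]
eef_rot: [0.995, 0.104, 0.001, -0.0]
ft_force: [0.0, -0.8, 0.7]
width: 0.0438
t 8.68 pos [ 0.4807 -0.0081  0.1067] yaw 0.208 w 0.0438 F [ 0.  -0.8  0.7] M [-0.05  0.06  0.03] j [-0.6   0.12  0.55  2.   -0.07  1.04  0.2 ]
shift [-0.0003 -0.0012  0.0537] turn/2 [-0.0001 -0.0012 -0.0035]
```

```bash
python3 -m crank '[{"x":0,"y":-0.003,"z":0.02,"ax":0,"ay":-0.001,"az":0,"claw":0},{"x":0,"y":-0.003,"z":0.04,"ax":0,"ay":-0.001,"az":0,"claw":0},{"x":0,"y":-0.003,"z":0.053,"ax":0,"ay":-0.001,"az":0,"claw":0},{"x":0,"y":-0.003,"z":0.053,"ax":0,"ay":-0.001,"az":0,"claw":0},{"x":0,"y":-0.003,"z":0.053,"ax":0,"ay":-0.001,"az":0,"claw":1}]' 25
python3 -m crank '[{"x":0,"y":0,"z":0,"ax":0,"ay":0,"az":0,"claw":1},{"x":0,"y":0,"z":0,"ax":0,"ay":0,"az":0,"claw":1},{"x":0,"y":0,"z":0,"ax":0,"ay":0,"az":0,"claw":1},{"x":0,"y":0,"z":0,"ax":0,"ay":0,"az":0,"claw":1},{"x":0,"y":0,"z":0,"ax":0,"ay":0,"az":0,"claw":1}]' 25
python3 -m crank '[{"x":0,"y":0,"z":0,"ax":0,"ay":0,"az":0,"claw":1},{"x":0,"y":0,"z":0,"ax":0,"ay":0,"az":0,"claw":1},{"x":0,"y":0,"z":0,"ax":0,"ay":0,"az":0,"claw":1},{"x":0,"y":0,"z":0,"ax":0,"ay":0,"az":0,"claw":1},{"x":0,"y":0,"z":0,"ax":0,"ay":0,"az":0,"claw":1}]' 25
python3 go.py .4803 -.005 .053 1.567
```

```text
time: 9.1
ee_pos: [0.4792, -0.0054, 0.0528]
eef_rot: [0.995, 0.104, -0.001, 0.0]
ft_force: [-0.1, 0.4, 0.4]
width: 0.0411
time: 9.52
ee_pos: [0.4803, -0.005, 0.0531]
eef_rot: [0.995, 0.104, 0.0, -0.0]
ft_force: [4.1, 1.3, 0.2]
width: 0.015
time: 9.93
ee_pos: [0.4803, -0.005, 0.053]
eef_rot: [0.995, 0.104, 0.0, -0.0]
ft_force: [5.9, 2.6, 3.1]
width: 0.0153
t 9.93 pos [ 0.4803 -0.005   0.053 ] yaw 0.2082 w 0.0153 F [5.9 2.6 3.1] M [ 0.17 -1.17  0.03] j [-0.58  0.2   0.54  2.05 -0.13  0.92  0.24]
shift [ 0.  0. -0.] turn/2 [ 2.000e-04 -2.000e-04 -6.794e-01]
```

```bash
python3 -m crank '[{"x":0,"y":0,"z":0,"ax":0,"ay":0,"az":-0.05,"claw":1},{"x":0,"y":0,"z":0,"ax":0,"ay":0,"az":-0.1,"claw":1},{"x":0,"y":0,"z":0,"ax":0,"ay":0,"az":-0.15,"claw":1},{"x":0,"y":0,"z":0,"ax":0,"ay":0,"az":-0.2,"claw":1},{"x":0,"y":0,"z":0,"ax":0,"ay":0,"az":-0.25,"claw":1}]' 25
python3 go.py .4803 -.005 .053 1.567
```

```text
time: 10.35
ee_pos: [0.4804, -0.005, 0.053]
eef_rot: [0.937, 0.349, 0.0, 0.0]
ft_force: [5.8, 1.1, 1.1]
width: 0.0151
t 10.35 pos [ 0.4804 -0.005   0.053 ] yaw 0.7128 w 0.0151 F [5.8 1.1 1.1] M [ 0.29 -1.38 -0.15] j [-0.52  0.2   0.48  2.04 -0.11  0.92  0.73]
shift [-0.0001 -0.     -0.    ] turn/2 [ 3.000e-04 -3.000e-04 -4.271e-01]
```

```bash
python3 -m crank '[{"x":0,"y":0,"z":0,"ax":0,"ay":0,"az":-0.05,"claw":1},{"x":0,"y":0,"z":0,"ax":0,"ay":0,"az":-0.1,"claw":1},{"x":0,"y":0,"z":0,"ax":0,"ay":0,"az":-0.15,"claw":1},{"x":0,"y":0,"z":0,"ax":0,"ay":0,"az":-0.2,"claw":1},{"x":0,"y":0,"z":0,"ax":0,"ay":0,"az":-0.25,"claw":1}]' 25
python3 go.py .4803 -.005 .053 1.567
python3 -m crank '[{"x":0,"y":0,"z":0,"ax":0,"ay":0,"az":-0.05,"claw":1},{"x":0,"y":0,"z":0,"ax":0,"ay":0,"az":-0.09,"claw":1},{"x":0,"y":0,"z":0,"ax":0,"ay":0,"az":-0.13,"claw":1},{"x":0,"y":0,"z":0,"ax":0,"ay":0,"az":-0.15,"claw":1},{"x":0,"y":0,"z":0,"ax":0,"ay":0,"az":-0.17,"claw":1}]' 25
python3 go.py .4803 -.005 .053 1.567;python3 - <<'E'
from bench import camera
import cv2,pickle
c=camera("top");pickle.dump(c,open("top2.pkl","wb"))
d=camera("wrist");pickle.dump(d,open("w5.pkl","wb"))
cv2.imwrite("pics/b5.png",cv2.resize(d["color"],None,fx=1.25,fy=1.25))
E
```

```text
time: 10.77
ee_pos: [0.4805, -0.0048, 0.053]
eef_rot: [0.822, 0.57, 0.001, 0.0]
ft_force: [6.2, 3.0, 1.8]
width: 0.0147
t 10.77 pos [ 0.4805 -0.0048  0.053 ] yaw 1.2129 w 0.0147 F [6.2 3.  1.8] M [ 0.52 -1.5  -0.18] j [-0.47  0.2   0.42  2.04 -0.1   0.92  1.22]
shift [-0.0003 -0.0001  0.    ] turn/2 [ 0.0005 -0.0003 -0.1771]
time: 11.18
ee_pos: [0.4805, -0.0047, 0.053]
eef_rot: [0.714, 0.7, 0.001, 0.0]
ft_force: [6.1, 3.5, 1.5]
width: 0.015
t 11.18 pos [ 0.4805 -0.0047  0.053 ] yaw 1.5503 w 0.015 F [6.1 3.5 1.5] M [ 0.63 -1.47 -0.15] j [-0.43  0.19  0.38  2.04 -0.09  0.92  1.54]
shift [-0.0003 -0.0002 -0.    ] turn/2 [ 0.0005 -0.0003 -0.0083]
```

View pics/b5.png

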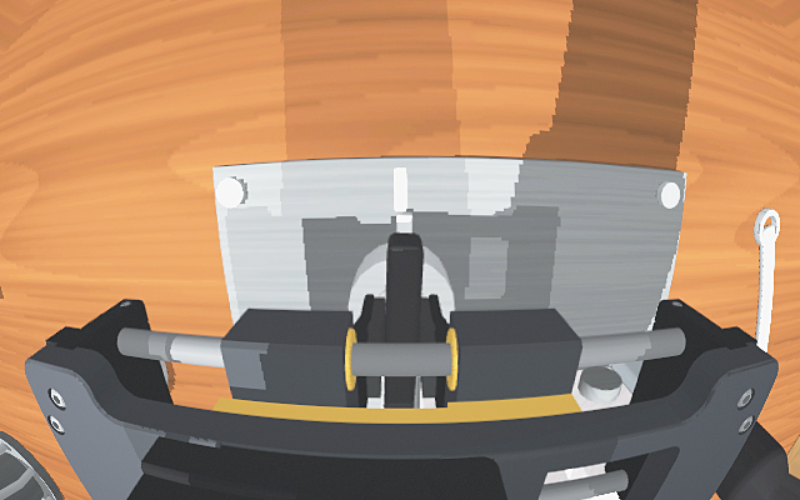

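The pointer nib at (404,222) stands just about at the mark (400,190), and the grip's yaw of 1.55 corresponds to a collar angle of about 1.56. I'll turn a touch more, release and rise.

```bash
python3 -m crank '[{"x":0,"y":0,"z":0,"ax":0,"ay":0,"az":-0.008,"claw":1},{"x":0,"y":0,"z":0,"ax":0,"ay":0,"az":-0.01,"claw":1},{"x":0,"y":0,"z":0,"ax":0,"ay":0,"az":-0.01,"claw":1},{"x":0,"y":0,"z":0,"ax":0,"ay":0,"az":-0.01,"claw":0},{"x":0,"y":0,"z":0,"ax":0,"ay":0,"az":-0.01,"claw":0}]' 25
python3 go.py .4803 -.005 .053 1.567
python3 -m crank '[{"x":0,"y":0,"z":0,"ax":0,"ay":0,"az":0,"claw":0},{"x":0,"y":0,"z":0,"ax":0,"ay":0,"az":0,"claw":0},{"x":0,"y":0,"z":0,"ax":0,"ay":0,"az":0,"claw":0},{"x":0,"y":0,"z":0,"ax":0,"ay":0,"az":0,"claw":0},{"x":0,"y":0,"z":0,"ax":0,"ay":0,"az":0,"claw":0}]'
python3 -m crank '[{"x":0,"y":0,"z":-0.03,"ax":0,"ay":0,"az":0,"claw":0},{"x":0,"y":0,"z":-0.06,"ax":0,"ay":0,"az":0,"claw":0},{"x":0,"y":0,"z":-0.1,"ax":0,"ay":0,"az":0,"claw":0},{"x":0,"y":0,"z":-0.14,"ax":0,"ay":0,"az":0,"claw":0},{"x":0,"y":0,"z":-0.16,"ax":0,"ay":0,"az":0,"claw":0}]'
python3 -m crank '[{"x":-0.04,"y":0,"z":0,"ax":0,"ay":0,"az":0,"claw":0},{"x":-0.08,"y":0,"z":0,"ax":0,"ay":0,"az":0,"claw":0},{"x":-0.12,"y":0,"z":0,"ax":0,"ay":0,"az":0,"claw":0},{"x":-0.16,"y":0,"z":0,"ax":0,"ay":0,"az":0,"claw":0},{"x":-0.2,"y":0,"z":0,"ax":0,"ay":0,"az":0,"claw":0}]'
python3 - <<'E'
from bench import camera
import cv2,pickle
c=camera("top");pickle.dump(c,open("top3.pkl","wb"))
cv2.imwrite("pics/top3.png",cv2.resize(c["color"][130:290,180:480],None,fx=2.66,fy=2.66,interpolation=cv2.INTER_CUBIC))
E
```

```text
time: 11.7
ee_pos: [0.4787, -0.0052, 0.0523]
eef_rot: [0.708, 0.706, -0.001, -0.001]
ft_force: [-0.4, 0.8, 0.1]
width: 0.0217
t 11.7 pos [ 0.4787 -0.0052  0.0523] yaw 1.5682 w 0.0217 F [-0.4  0.8  0.1] M [ 0.01 -0.03  0.03] j [-0.43  0.19  0.38  2.04 -0.09  0.93  1.56]
shift [ 0.0002  0.0016 -0.0007] turn/2 [-0.0014  0.0002  0.0006]
time: 12.12
ee_pos: [0.4788, -0.0054, 0.0521]
eef_rot: [0.708, 0.706, -0.001, -0.001]
ft_force: [-0.2, 0.3, 0.3]
width: 0.0427
time: 12.53
ee_pos: [0.4806, -0.0054, 0.2169]
eef_rot: [0.708, 0.706, 0.001, 0.001]
ft_force: [1.5, 0.5, 0.4]
width: 0.0435
time: 12.95
ee_pos: [0.4783, -0.2071, 0.2126]
eef_rot: [0.708, 0.706, -0.001, -0.0]
ft_force: [0.7, 0.2, 0.3]
width: 0.0432
```

View pics/top3.png

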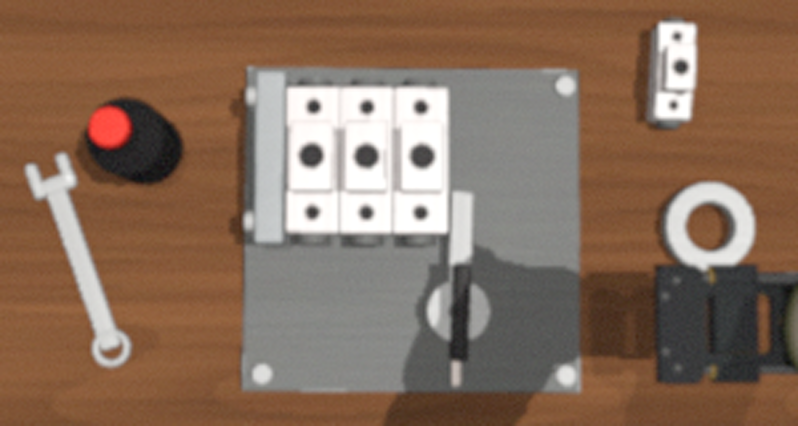

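```bash
python3 - <<'E'
from h import *
import pickle
from bench import r
c=pickle.load(open("top3.pkl","rb"));A=lambda p,z:at(c,(np.atleast_2d(p)+.5)/2.66-.5+[180,130],z)[:,:2]
g=lambda a,b:np.arctan2(*(b-a))  # atan2(dx,dy)
fy=-.0036
t=A([(462,192)],.044)[0];ax=A([(459,312)],.046)[0];b=A([(459,360),(462,265)],.078)
for d in (t-ax,b[1]-b[0]): print("collar",np.arctan2(d[1],d[0])-fy+np.pi/2)
h=[A(p,.062) for p in ([(313.5,107),(312.5,212.5)],[(367,107),(366.5,212.5)],[(420.5,107),(420.5,212.5)])]
for q in h: print(q.mean(0),np.arctan2(*(q[0]-q[1])[::-1]))
s=r.read_state();print(s["time"],s["ft_force"])
E
```

```text
collar 1.5422590905112858
collar 1.5368752883507417
[0.60552441 0.11484317] -0.006469505153543896
[0.60550414 0.07022855] -0.004939530937930822
[0.60548386 0.02557869] -0.003408326899277083
13.0 [-4.06374472 -5.1437406   0.78003473]
```

```bash
python3 -m crank '[{"x":0,"y":0,"z":0,"ax":0,"ay":0,"az":0,"claw":0},{"x":0,"y":0,"z":0,"ax":0,"ay":0,"az":0,"claw":0},{"x":0,"y":0,"z":0,"ax":0,"ay":0,"az":0,"claw":0},{"x":0,"y":0,"z":0,"ax":0,"ay":0,"az":0,"claw":0},{"x":0,"y":0,"z":0,"ax":0,"ay":0,"az":0,"claw":0}]'; python3 -c "from bench import close_job;close_job()"
```

```text
time: 13.42
ee_pos: [0.4791, -0.204, 0.2123]
eef_rot: [0.707, 0.707, -0.001, -0.001]
ft_force: [-0.4, 1.0, -0.2]
width: 0.0439
the job is handed in; nothing more can be done
```

The section is home against the clamped row, the collar is turned to its locked mark, and I handed the job in at 13.4 s. I gripped the section by its boss, slid it square and pushed it to contact (about 15 N). After releasing it, I turned the collar by its bar, released that too and moved clear.

**Section:** In the last top view, its hole spacing to its neighbour is 44.65 mm, against 44.61 mm between the two clamped sections, so the faces meet with no gap. Its ends line up with the row to within 0.1 mm and it is square to within 0.003 rad. Height and tilt were not measured separately; it was never lifted off the bed.

**Collar:** The pictures give about 1.54 rad and the gripper's final yaw gives about 1.57 rad. The two disagree slightly, but both are above the required 1.47.

**Bystanders:** The arm never went near the bearing ring, oil bottle or wrench, and in the last view they look undisturbed. I did not measure their positions.

**Readings that disagreed:** The wrist and top cameras differed by 2 to 4 mm in y, so I relied on the contact force and the hole spacing for the fit. A brief wrist-force reading of about 6 N after the final move, in free air, was gone once the arm settled.

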